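# Put the tall stamp back on its rack and its rest board back on the pile

### The job

Clear the printing station: take the tall brass-capped stamp off its plywood rest board, carry it upright - it is top-heavy - and set it down gently, standing wholly on the round cork pad under the rack's upper shelf. Then put the rest board on top of the pile in the corner tray, lying flat and squared up flush against both fences, with the pile under it still square. Do not knock or shift the other stamps, blocks, bottles and tools.

Things in the scene. Friction and masses are not known exactly. Their poses are not given: they have to be found in the camera images.
- stamp: Tall hand stamp, round about its z axis, 185 mm high, about 0.46 kg, loose. Origin: centre of its underside. Dark carved foot 48 mm in diameter, 0 to 30 mm up; wooden handle 29 mm in diameter to 125 mm; heavy brass cap 33 mm in diameter, 125 to 185 mm. Centre of mass 137 mm up: it topples at a lean of 10 degrees. Starts on rest_board.
- rest_board: Loose plywood board, 140 mm long (x), 60 mm wide (y), 10 mm thick, 60 g, with dye marks. Origin: centre of its underside; z up. Starts flat on the table (z = 0) with the stamp standing on it, up to 25 mm from its middle along x. It may be laid either way round.
- rack: Fixed two-tier rack, 460 mm wide (y); x points from its open front to the back. Origin on the table, under the line (along y) where pad and neighbours stand. Lower board: top at 40 mm, x -55 to 125 mm. Upper board: 300 to 318 mm up, x 5 to 125 mm, with blocks up to 95 mm tall on it (x > 60 mm). Posts 14 mm thick at y = +-218, x = 30 and 113 mm. No back panel.
- pad: Round cork pad, 70 mm in diameter, 3 mm thick, fixed on the rack's lower board (top of the pad 43 mm above the table). Origin: centre of its underside. It lies at one of three places 130 mm apart along the rack; flower_block and small_stamp stand at the other two.
- tray: Fixed aluminium corner tray, base plate 6 mm thick, with two upright fences up to 44 mm above the table: a far fence across its +x end and a right fence along its -y side, the latter with a 46 mm wide finger gap in its middle. The other two sides are open. Origin on the table under tray_seat; its x runs along the boards' length.
- tray_seat (a point): Point on top of the tray's base plate (6 mm above the table) under the middle of a board lying flush against both fences. The far fence's inner face is 70 mm from it along the tray's +x, the right fence's inner face is 30 mm from it along -y; axes as the tray's.
- board_a: Lower board of the pile in the tray, loose, same size as rest_board; origin at the centre of its underside.
- board_b: Upper board of the pile in the tray, loose, same size, lying on board_a; its top is 26 mm above the table, so rest_board's underside comes to 26 mm.
- flower_block: Bystander on the rack: carved block 60 x 60 mm with a bar handle, 71 mm high; origin at the centre of its underside.
- small_stamp: Bystander on the rack: short round wooden stamp, foot 52 mm in diameter, 102 mm high; origin at the centre of its underside.
- dropper_bottle: Bystander on the table: amber dropper bottle 36 mm in diameter, 100 mm high with its black rubber bulb; origin at the centre of its underside.
- measuring_cylinder: Bystander on the table: clear measuring cylinder 204 mm high, tube 28 mm in diameter, blue foot 68 mm in diameter; origin at the centre of its underside.
- dye_jar: Bystander on the table: blue dye jar with white cap, 64 mm in diameter, 75 mm high; origin at the centre of its underside.
- border_block: Bystander on the table: carved border block 150 mm long (y), 45 mm wide, with a bar handle, 63 mm high; origin at the centre of its underside.
- brush: Bystander on the table: brush lying flat, 200 mm long along its x; origin on the table side near its middle.

How it is judged:
By the outcome, as a careful person would: the job done as asked, in the order asked, and still so for the second after the job is handed in, with the robot touching nothing.
It also fails if it takes over 62 s, if anything falls off the work surface, if the arm or the gripper's body presses on something with over 40 N, if the wrist force passes 120 N, or if a joint passes its speed limit or range.

### The arm

A 6-joint arm with a two-finger parallel gripper is mounted at the origin on the work surface. World frame = base frame: x ahead of the robot, y to its left, z up, the work surface at z = 0. Lengths are in mm, angles in rad, forces in N, time in s.
With the tool pointing down it reaches from about 275 to 750 mm from the base axis. Payload 10.2 kg.
Tool frame: the origin (TCP) lies between the finger pads; the fingertips stand 17 mm ahead of it and the grasp point (between the pads) lies 2 mm behind it (tips_ahead is the distance from the TCP to the fingertips, in mm); z points along the fingers, y is the line along which they close (so a half turn about z gives the same grasp; the last joint's range is limited). The gripper opens to 85 mm and grips with 20 to 120 N. Pads are 22 mm wide; open, the fingers measure 114 mm over their backs; the gripper's body (76 mm by 85 mm) begins 54 mm behind the grasp point. The pads swing forward as they close: fully open they stand 13 mm farther back than shut.
Start: joints at [-0.223, 0.313, 1.498, -0, 1.331, -0.223], TCP at [525.006, -0.014, 248.294] pointing down, gripper open.
Joint ranges: [-2.94, 2.94], [-0.97, 2.17], [0.19, 2.56], [-1.23, 4.37], [0.02, 3.11], [-2.88, 2.88]. Speed limits (rad/s): [2.39, 2.39, 3.01, 3.14, 3.14, 3.14].

### API

Orientations are given as a unit quaternion [w, x, y, z].
In Python, from rig import sense, capture, finish_job, boxes_of, tips_ahead gives the robot as it stands.
- The arm moves only by the tool drive_tool, never from a script. Its argument "commands" is text: rows parted by semicolons, each of 7 numbers parted by spaces: the shift along the world's x, y, z in units of 0.1 m (1.0 is 0.1 m), then the turn, a rotation vector about the world's x, y, z in units of pi/4 rad (1.0 is pi/4 rad), then the opening in per cent of the stroke, from 0 (shut) to 100 (fully open). A call has 1 to 20 rows; each row shifts and turns the commanded pose from where the row before left it; what a row does not reach is not made up. A row lasts 1/12 s, in which the tool goes at most 41.7 mm and 7.16 degrees, less where a joint would pass 70% of its speed; a pose out of reach is approached as far as the arm can. A call with a number of a shift or a turn outside -1 to 1 is refused whole. A call with a gripper value outside its range is refused whole. The fingers move at their own pace and stop on an object; "force" is the grip in N (left out, the last holds). Time passes only in rows, so rows that do not move let the fingers close. It gives the time, the measured TCP pose, the force, the opening and the grip force at its end, in the units of the state.
- sense(): the state, without advancing time (a new reading comes with each control period).
- capture(name): name is "scene" or "side" or "wrist"; returns a dict with "pixels" (480x640x3 uint8, blue, green, red), "fov_y" (degrees; the focal length in pixels is half the picture's height over the tangent of half this angle, whatever the lens; pixels are square), "cx", "cy" (the principal point, pixels), "position" and "attitude" of the camera in the world; the wrist camera has in their place "tool_from_camera" (4x4, takes a point from camera to tool coordinates, whose origin is the TCP and whose axes are the flange's). Camera axes: x right, y down, z forward; pixel columns grow to the right and rows downward; lengths in mm; the calibration is good to about 2 mm. A picture is of the moment at which its call begins: read the wrist's pose just before it. There is no depth.
- finish_job(): hands the job in; it is judged then, once.
Trained networks look in a picture, given as the dict that the camera call returned (one of the last four; its "shot" number tells which), for a name from the list of things; names that differ only in an ending like _2 or _b are one class to them, and where a whole thing is asked for, a point or a joint stands for the part that bears it (a point fixed in the world has none). Each returns a list of dicts, best first, with "confidence" (0 to 1); they miss things now and then, are a little off and sometimes report something else, mostly with a low value. They report only what shows in the picture. A call takes as long as a camera call.
- boxes_of(picture, name): "position" ([column, row] in pixels, amid what is visible of it).
The state is a dict: "time_s": time; "joints": joint angles; "dq": joint speeds; "tau": joint torques, N m; "eef_pos": TCP position; "ee_rot": TCP orientation; "force": force on the tool from outside, world axes, zero at the start; "wrist_torque": the same for the moment, N m; "grip_width": opening from 0.0 (shut) to 1.0 (fully open); "grip_force": force on a finger pad.
Only numpy, scipy, OpenCV 4.12 (cv2) and the standard library are available. Lean on these libraries where they do the work, as an engineer would, in place of code of your own. Each camera call takes 0.05 s, during which the arm holds its last target. There are 200 camera calls.

## Working session

There is one attempt and no reset: what is moved stays moved. The work goes in short steps, Python scripts to look and compute and a tool call to move; the robot and the scene stay as the last step left them, time stands still between calls to the robot, and variables do not carry over. Pictures are saved under pics/ and viewed, at most 10 in all, crops included, and the job is handed in when it is done.

Besides the shell and the picture viewer there is one more tool, called after "Request:" as a command line: name --argument value ..., lists and objects as JSON in quotes. drive_tool: Moves the arm, as the interface text tells. Shifts and turns lie within -1 to 1; 1 stands for 0.1 m of shift or pi/4 rad of turn. Its arguments: {"type":"object","properties":{"commands":{"type":"string"},"force":{"type":"number"}},"required":["commands"]}

```bash
mkdir -p pics
cat > h.py <<'E'
import numpy as np,cv2,json
from scipy.spatial.transform import Rotation as R
from rig import sense,capture,finish_job,boxes_of,tips_ahead
def cam(p):
    f=240/np.tan(np.radians(p['fov_y'])/2)
    if 'position' in p:
        a=np.array(p['attitude']); M=a if a.shape==(3,3) else R.from_quat(a[[1,2,3,0]]).as_matrix()
        return f,np.array(p['position']),M
    s=p['state'];q=np.array(s['ee_rot']);W=R.from_quat(q[[1,2,3,0]]).as_matrix();T=np.array(p['tool_from_camera'])
    return f,np.array(s['eef_pos'])+W@T[:3,3],W@T[:3,:3]
def shot(n):
    s=sense();p=capture(n);p['state']=s;return p
def ray(p,uv):
    f,c,M=cam(p);d=M@np.array([(uv[0]-p['cx'])/f,(uv[1]-p['cy'])/f,1]);return c,d/np.linalg.norm(d)
def onz(p,uv,z):
    c,d=ray(p,uv);return c+d*(z-c[2])/d[2]
def proj(p,X):
    f,c,M=cam(p);v=(np.atleast_2d(X)-c)@M;return np.c_[f*v[:,0]/v[:,2]+p['cx'],f*v[:,1]/v[:,2]+p['cy']]
E
python3 - <<'E'
from h import *
for n in ['scene','side','wrist']:
    p=shot(n);cv2.imwrite(f'pics/{n}0.png',p['pixels'])
    print(n,p['fov_y'],p['cx'],p['cy'],[np.round(v,3).tolist() for v in cam(p)])
    for o in 'stamp rest_board rack pad tray board_a flower_block small_stamp dropper_bottle measuring_cylinder dye_jar border_block brush'.split():
        print(o,[(np.round(b['position']).tolist(),round(b['confidence'],2)) for b in boxes_of(p,o)[:3]])
print(sense(),tips_ahead)
E
```

```text
scene 53.68380058267518 317.4753599608592 235.34974014339204 [474.257, [1185.087, 453.668, 553.594], [[-0.531, 0.456, -0.714], [0.848, 0.292, -0.443], [0.006, -0.841, -0.541]]]
stamp [([319.0, 217.0], 0.71)]
rest_board [([333.0, 239.0], 0.8), ([536.0, 265.0], 0.41)]
rack [([389.0, 186.0], 0.68)]
pad [([371.0, 294.0], 0.6), ([452.0, 290.0], 0.44)]
tray [([158.0, 211.0], 0.78)]
board_a [([186.0, 202.0], 0.58)]
flower_block [([452.0, 287.0], 0.97)]
small_stamp [([292.0, 282.0], 0.81)]
dropper_bottle [([443.0, 231.0], 0.74)]
measuring_cylinder [([177.0, 241.0], 0.74)]
dye_jar [([258.0, 193.0], 0.73)]
border_block [([120.0, 240.0], 0.74)]
brush [([538.0, 268.0], 0.77)]
side 46.36035396741536 326.40556131861 242.42281592972293 [560.497, [-117.525, -867.76, 769.994], [[0.81, -0.317, 0.493], [-0.586, -0.433, 0.684], [-0.003, -0.844, -0.537]]]
stamp [([303.0, 246.0], 0.96)]
rest_board [([298.0, 281.0], 0.56)]
rack [([349.0, 196.0], 0.8)]
pad []
tray [([445.0, 354.0], 0.91)]
board_a [([435.0, 338.0], 0.91), ([438.0, 356.0], 0.61)]
flower_block [([272.0, 190.0], 0.68), ([495.0, 304.0], 0.25)]
s
[... 866 characters left out ...]
': array([-2.23383991e-01,  3.12929099e-01,  1.49766175e+00, -2.76552903e-05,
        1.33101008e+00, -2.23383139e-01]), 'dq': array([ 8.62743728e-04,  4.09770357e-04, -6.67088875e-05, -1.11141430e-03,
       -1.79036439e-03,  1.20783434e-03]), 'tau': array([ 5.23105628e-04, -4.12159860e+01, -2.59901154e+01, -2.46017535e-04,
        4.82773066e-04,  1.00222243e-05]), 'eef_pos': array([ 5.25017369e+02, -1.42717819e-02,  2.48293692e+02]), 'ee_rot': array([ 3.65332875e-06,  7.07104760e-01,  7.07108802e-01, -1.35729178e-05]), 'force': array([0.65010978, 0.55706163, 0.38576238]), 'wrist_torque': array([0.01962878, 0.0196555 , 0.01638006]), 'grip_force': 0.0, 'grip_width': 0.9976165324210401} 17.0
```

View pictures.

View pics/scene0.png

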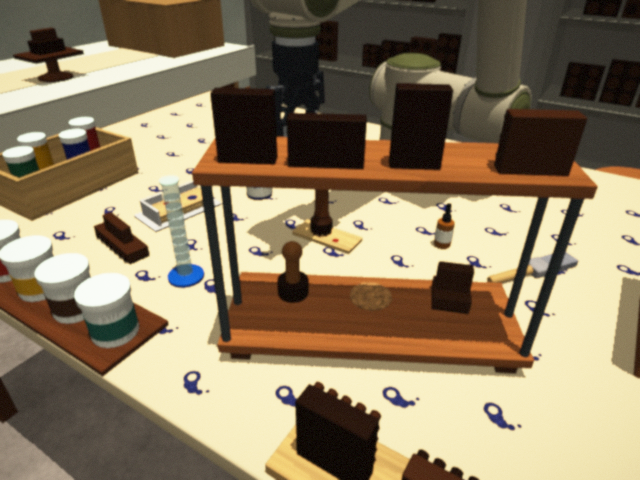

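View pics/side0.png

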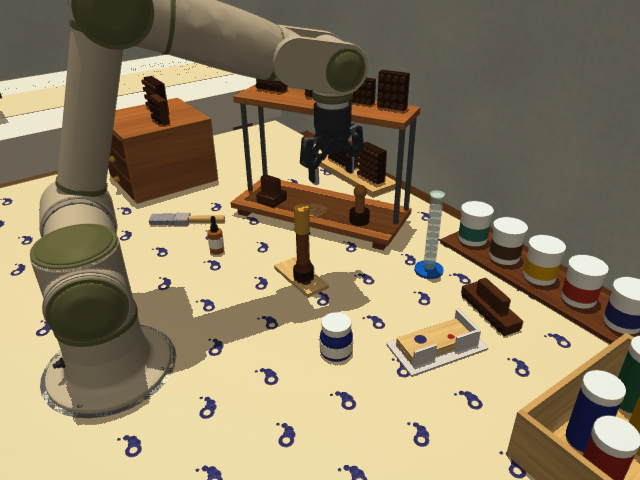

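View pics/wrist0.png

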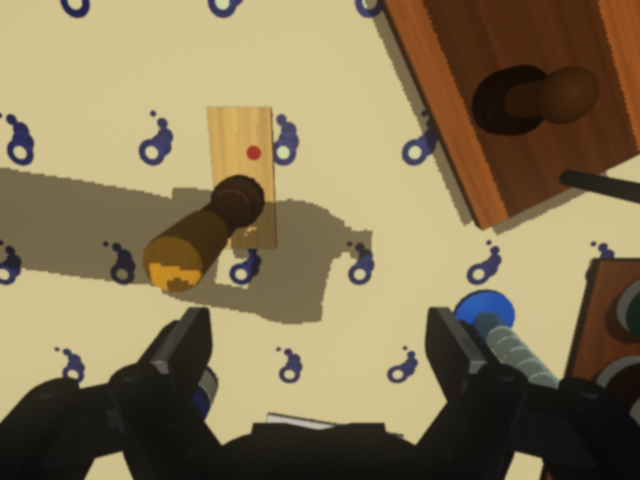

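Scene: pad at (371,296) between small_stamp (292,285) and flower_block (452,287), seen from behind the rack; the stamp stands on its board at (320,230). Side: stamp foot (303,278), cap top (302,207); tray (437,342), two fences, with border_block beyond it. Wrist: board corners (207,107), (271,107), (277,248); stamp cap (172,262).

```bash
cat > m1.py <<'E'
from h import *
P={n:shot(n) for n in ['scene','side','wrist']}
pr=lambda a,v:print(a,np.round(v,1).tolist())
w,s,c=P['wrist'],P['side'],P['scene']
for uv in [(207,107),(271,107),(277,248)]: pr('board',onz(w,uv,10))
pr('stamp top w',onz(w,(172,263),195)); pr('side top',onz(s,(302,207),195)); pr('side base',onz(s,(303,280),10)); pr('scene base',onz(c,(320,231),12)); pr('wrist foot top',onz(w,(239,200),40))
pr('pad',onz(c,(371,296.5),43)); pr('small',onz(c,(292.5,293),45)); pr('small side',onz(s,(359,217),45));pr('small wrist',onz(w,(505,103),45)); pr('flower',onz(c,(452,305),40)); pr('flower side',onz(s,(270,196),45))
for uv in [(231,207),(381,238)]: pr('lower front side',onz(s,uv,40))
for uv in [(220,346),(532,357)]: pr('lower back scene',onz(c,uv,40))
for uv in [(234,97),(414,117)]: pr('upper front side',onz(s,uv,318))
for uv in [(197,172),(591,186)]: pr('upper back scene',onz(c,uv,318))
pr('lower front R wrist',onz(w,(482,226),40))
for uv in [(388,347),(411,370),(488,347)]: pr('tray corner',onz(s,uv,6))
for n,uv in dict(dropper=(216,250),cyl=(429,269),jar=(336,350),brush=(187,219)).items(): pr(n,onz(s,uv,3))
for uv in [(462,288),(502,330),(521,320)]: pr('border',onz(s,uv,10))
E
python3 m1.py
```

```text
board [420.7, 91.6, 10.0]
board [479.9, 91.6, 10.0]
board [480.9, -46.2, 10.0]
stamp top w [448.4, 8.5, 195.0]
side top [451.3, 9.1, 195.0]
side base [444.0, 3.0, 10.0]
scene base [452.7, 5.4, 12.0]
wrist foot top [451.2, 10.3, 40.0]
pad [622.1, 209.6, 43.0]
small [686.5, 96.1, 45.0]
small side [689.0, 105.9, 45.0]
small wrist [679.3, 93.4, 45.0]
flower [566.9, 329.6, 40.0]
flower side [563.2, 342.8, 45.0]
lower front side [450.1, 358.7, 40.0]
lower front side [673.4, -0.0, 40.0]
lower back scene [838.2, 71.5, 40.0]
lower back scene [614.7, 463.7, 40.0]
upper front side [512.0, 404.2, 318.0]
upper front side [778.4, 26.5, 318.0]
upper back scene [834.5, 71.8, 318.0]
upper back scene [626.2, 461.5, 318.0]
lower front R wrist [676.7, -14.3, 40.0]
tray corner [458.0, -274.9, 6.0]
tray corner [451.8, -347.0, 6.0]
tray corner [616.4, -390.4, 6.0]
dropper [344.1, 244.2, 3.0]
cyl [714.8, -128.7, 3.0]
jar [372.5, -219.0, 3.0]
brush [349.9, 431.3, 3.0]
border [714.4, -231.9, 10.0]
border [674.2, -376.5, 10.0]
border [730.7, -379.4, 10.0]
```

Request:
drive_tool --commands "-0.044 0.005 0.03 0 0 0.157 100; -0.044 0.005 0.03 0 0 0.157 100; -0.044 0.005 0.03 0 0 0.157 100; -0.044 0.005 0.03 0 0 0.157 100; -0.044 0.005 0.03 0 0 0.157 100; -0.044 0.005 0.03 0 0 0.157 100; -0.044 0.005 0.03 0 0 0.157 100; -0.044 0.005 0.03 0 0 0.157 100; -0.044 0.005 0.03 0 0 0.157 100; -0.044 0.005 0.03 0 0 0.157 100; -0.044 0.005 0.03 0 0 0.157 100; -0.044 0.005 0.03 0 0 0.157 100; -0.044 0.005 0.03 0 0 0.157 100; -0.044 0.005 0.03 0 0 0.157 100; -0.044 0.005 0.03 0 0 0.157 100; -0.044 0.005 0.03 0 0 0.157 100; -0.044 0.005 0.03 0 0 0.157 100; 0 0 0 0 0 0 100"

```text
time_s: 3.75
eef_pos: [449.9, 8.6, 299.9]
ee_rot: [0.0, -0.262, 0.965, -0.0]
force: [-0.4, -0.2, 0.4]
grip_width: 1.0
grip_force: 0.0
```

Request:
drive_tool --commands "0 0 0 0.074 -0.128 0 100; 0 0 0 0.074 -0.128 0 100; 0 0 0 0.074 -0.128 0 100; 0 0 0 0.074 -0.128 0 100; 0 0 0 0.074 -0.128 0 100; 0 0 0 0.074 -0.128 0 100; 0 0 0 0 0 0 100"

```text
time_s: 4.33
eef_pos: [454.8, 20.5, 309.1]
ee_rot: [0.324, -0.234, 0.913, 0.086]
force: [-0.0, 0.2, 0.5]
grip_width: 1.0
grip_force: 0.0
```

Run:
```python
from h import *
s=sense();print(s['time_s'],s['joints'].round(3),s['eef_pos'].round(1));q=s['ee_rot'];print(R.from_quat(q[[1,2,3,0]]).as_matrix().round(3))
p=shot('wrist');cv2.imwrite('pics/w1.png',p['pixels'])
for o in ['pad','stamp','rack']: print(o,[(np.round(b['position']).tolist(),round(b['confidence'],2)) for b in boxes_of(p,o)[:3]])
print(proj(p,[[621,208,43],[449.5,8.5,195],[449.5,8.5,10],[685,97,43]]).round())
```

```text
4.3333 [-0.525 -0.153  1.987  0.685  1.033 -2.875] [454.8  20.5 309.1]
[[-0.682 -0.482  0.55 ]
 [-0.37   0.876  0.309]
 [-0.631  0.007 -0.776]]
pad [([381.0, 193.0], 0.6), ([300.0, 73.0], 0.47)]
stamp [([302.0, 72.0], 0.93)]
rack [([376.0, 218.0], 0.7), ([282.0, 212.0], 0.57)]
[[380. 198.]
 [301. 121.]
 [305. -29.]
 [283. 199.]]
```

View pics/w1.png

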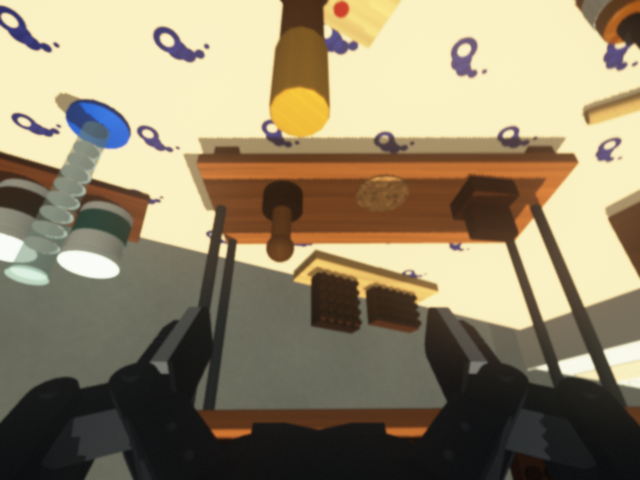

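Wrist view: stamp cap top at (300,112), cork pad at (382,194), rack front edge level, so the tool's heading (29°) matches the rack yaw. Joint 6 is at its limit, so I will turn back a little for the grasp.

Request:
drive_tool --commands "0 0 0 0 0 -0.13 100; 0 0 0 0 0 -0.13 100; 0 0 0 0 0 -0.13 100; 0 0 0 0 0 0 100"

```text
time_s: 4.87
eef_pos: [455.3, 21.5, 309.4]
ee_rot: [0.331, -0.095, 0.938, 0.034]
force: [0.5, -0.5, 0.2]
grip_width: 1.0
grip_force: 0.0
```

```bash
cat > st.py <<'E'
from h import *
s=sense();q=s['ee_rot'];M=R.from_quat(q[[1,2,3,0]]).as_matrix();d=M[:,2]
print(s['time_s'],s['joints'].round(3),'pos',s['eef_pos'].round(1),'d',d.round(3),'phi',np.degrees(np.arctan2(d[1],d[0])).round(1),'tilt',np.degrees(np.arccos(-d[2])).round(1),'ty',M[:,1].round(3),'F',s['force'].round(1),s['grip_width'],s['grip_force'])
E
cat > m2.py <<'E'
from h import *
import copy
exec(open('st.py').read())
p=shot('wrist');cv2.imwrite('pics/w2.png',p['pixels'])
for o in ['pad','stamp']: print(o,[(np.round(b['position']).tolist(),round(b['confidence'],2)) for b in boxes_of(p,o)[:3]])
# picture w1 with its pose
p1=copy.copy(p);p1['state']=dict(eef_pos=np.array([454.8,20.5,309.1]),ee_rot=np.array([.324,-.234,.913,.086])/np.linalg.norm([.324,-.234,.913,.086]))
print('w1 pad',onz(p1,(382,194),43).round(1),'cap',onz(p1,(300,112),195).round(1))
for uv in [(197,158),(577,158)]: print('front edge',onz(p1,uv,40).round(1))
h=cv2.cvtColor(p['pixels'],cv2.COLOR_BGR2HSV);m=cv2.inRange(h,(15,150,200),(35,255,255))
n,l,st,c=cv2.connectedComponentsWithStats(m)
for i in range(1,n):
    if st[i,4]>300: print('yellow',st[i],c[i].round(1),onz(p,c[i],195).round(1))
print(proj(p,[[449.5,8.5,195],[621,208,43]]).round())
E
python3 m2.py
```

```text
4.8667 [-0.415 -0.205  2.026  0.527  0.812 -2.456] pos [455.3  21.5 309.4] d [ 0.615  0.128 -0.778] phi 11.7 tilt 38.9 ty [-0.201  0.98   0.002] F [ 0.5 -0.5  0.2] 1.0003908342347838 0.0
pad [([441.0, 174.0], 0.62)]
stamp [([297.0, 75.0], 0.62)]
w1 pad [613.9 205.2  43. ] cap [444.6   5.  195. ]
front edge [667.6 -21.3  40. ]
front edge [455.  369.8  40. ]
yellow [ 265   93   59   47 2154] [293.9 115.9] [444.    6.5 195. ]
[[296. 125.]
 [438. 180.]]
```

Request:
drive_tool --commands "-0.03 -0.065 0 0 0 0 100; -0.03 -0.07 0 0 0 0 100; 0 0 -0.15 0 0 0 100; 0 0 -0.15 0 0 0 100; 0 0 -0.15 0 0 0 100; 0 0 -0.15 0 0 0 100; 0 0 -0.15 0 0 0 100; 0 0 0 0 0 0 100"

```text
time_s: 5.68
eef_pos: [448.7, 6.9, 231.6]
ee_rot: [0.329, -0.096, 0.939, 0.036]
force: [-0.5, -0.0, -0.1]
grip_width: 1.001
grip_force: 0.0
```

Run:
```python
exec(open('st.py').read())
p=shot('wrist');cv2.imwrite('pics/w3.png',p['pixels'])
for P in [(448,7.5),(451,9),(444.5,6)]: print(proj(p,[[*P,195]]).round())
```

```text
5.6833 [-0.473 -0.121  2.176  0.704  0.657 -2.723] pos [448.7   6.9 231.6] d [ 0.611  0.131 -0.78 ] phi 12.1 tilt 38.7 ty [-0.204  0.979  0.005] F [-0.5 -0.  -0.1] 1.0005201574848293 0.0
[[319. 256.]]
[[321. 259.]]
[[317. 251.]]
```

View pics/w3.png

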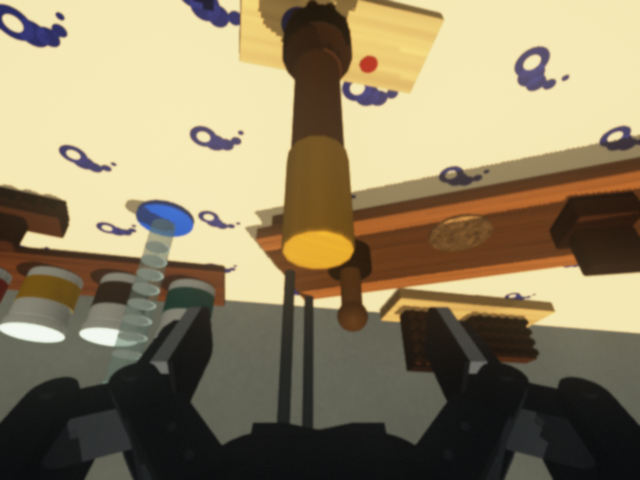

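Cap top at (319,249), centred between the fingers. Going down, with a little more turn-back to spare joint 6.

Request:
drive_tool --commands "0 0 -0.12 0 0 -0.05 100; 0 0 -0.12 0 0 -0.05 100; 0 0 -0.12 0 0 -0.05 100; 0 0 -0.12 0 0 -0.05 100; -0.01 0 -0.12 0 0 -0.05 100; -0.01 0 -0.12 0 0 0 100; 0 0 0 0 0 0 100"

```text
time_s: 6.32
eef_pos: [447.3, 7.2, 161.3]
ee_rot: [0.333, -0.004, 0.943, 0.003]
force: [0.6, 0.4, 1.0]
grip_width: 1.0
grip_force: 0.0
```

```bash
python3 st.py
```

```text
6.3167 [-0.384  0.007  2.291  0.887  0.318 -2.743] pos [447.3   7.2 161.3] d [ 0.627  0.008 -0.779] phi 0.7 tilt 38.9 ty [-0.009  1.     0.003] F [0.6 0.4 1. ] 0.999535416036101 0.0
```

Request:
drive_tool --commands "0 0 0 0 0 0 80; 0 0 0 0 0 0 65; 0 0 0 0 0 0 55; 0 0 0 0 0 0 50; 0 0 0 0 0 0 46; 0 0 0 0 0 0 43; 0 0 0 0 0 0 40; 0 0 0 0 0 0 37; 0 0 0 0 0 0 34; 0 0 0 0 0 0 20; 0 0 0 0 0 0 10; 0 0 0 0 0 0 10; 0 0 0 0 0 0 10" --force 60

```text
time_s: 7.4
eef_pos: [447.6, 6.8, 162.5]
ee_rot: [0.334, -0.003, 0.943, 0.002]
force: [-0.3, -0.6, 6.0]
grip_width: 0.367
grip_force: 59.0
```

Request:
drive_tool --commands "0 0 0.04 0 0 0 10; 0 0 0.06 0 0 0 10; 0 0 0.08 0 0 0 10; 0 0 0.08 0 0 0 10; 0 0 0.08 0 0 0 10; 0 0 0.08 0 0 0 10; 0 0 0.08 0 0 0 10; 0 0 0.08 0 0 0 10; 0 0 0.08 0 0 0 10; 0 0 0.06 0 0 0 10; 0 0 0.04 0 0 0 10; 0 0 0 0 0 0 10"

```text
time_s: 8.4
eef_pos: [447.2, 7.0, 238.2]
ee_rot: [0.333, -0.003, 0.943, 0.002]
force: [0.2, -0.4, -6.0]
grip_width: 0.368
grip_force: 59.9
```

```bash
python3 st.py
python3 - <<'E'
from h import *
a=shot('side')['pixels'];b=shot('scene')['pixels']
a=cv2.resize(a[130:330,200:460],None,fx=1.9,fy=1.9);b=cv2.resize(b[120:320,190:380],None,fx=1.5,fy=1.9)
cv2.imwrite('pics/s1.png',np.hstack([a,b]))
E
```

```text
8.4 [-0.383 -0.148  2.18   0.503  0.524 -2.325] pos [447.2   7.  238.2] d [ 0.628  0.007 -0.778] phi 0.6 tilt 38.9 ty [-0.008  1.     0.002] F [ 0.2 -0.4 -6. ] 0.3679480092649313 59.93534982204437
```

View pics/s1.png

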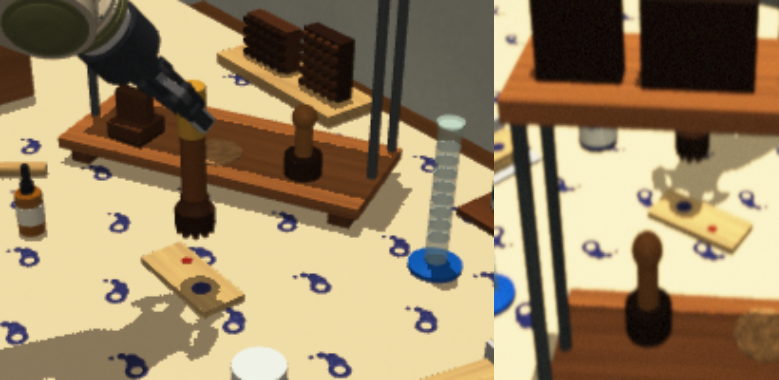

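Stamp is lifted and upright (side crop: cap (192,100), foot (195,225)); board left at (190,278). Carrying it to the front of the rack.

Request:
drive_tool --commands "0.02 0.04 0 0 0 0.02 10; 0.04 0.08 -0.01 0 0 0.04 10; 0.055 0.107 -0.02 0 0 0.047 10; 0.055 0.107 -0.025 0 0 0.047 10; 0.055 0.107 -0.025 0 0 0.047 10; 0.055 0.107 -0.025 0 0 0.047 10; 0.055 0.107 -0.025 0 0 0.047 10; 0.055 0.107 -0.025 0 0 0.047 10; 0.055 0.107 -0.025 0 0 0.047 10; 0.055 0.107 -0.025 0 0 0.047 10; 0.055 0.107 -0.025 0 0 0.047 10; 0.055 0.107 -0.025 0 0 0.047 10; 0.055 0.107 -0.025 0 0 0.047 10; 0.055 0.107 -0.025 0 0 0.047 10; 0.04 0.08 -0.01 0 0 0.03 10; 0.02 0.04 0 0 0 0.02 10; 0 0 0 0 0 0.01 10; 0 0 0 0 0 0 10"

```text
time_s: 10.0
eef_pos: [525.3, 159.2, 206.5]
ee_rot: [0.321, -0.254, 0.908, 0.091]
force: [-0.9, -0.3, -5.2]
grip_width: 0.37
grip_force: 59.9
```

```bash
python3 st.py
```

```text
10.0 [-0.089  0.163  1.962  0.757  0.575 -2.76 ] pos [525.3 159.2 206.5] d [ 0.537  0.327 -0.778] phi 31.4 tilt 38.9 ty [-0.519  0.855  0.002] F [-0.9 -0.3 -5.2] 0.37034749902205527 59.935888051986694
```

Request:
drive_tool --commands "0.03 0.015 0 0 0 -0.01 10; 0.06 0.03 0 0 0 -0.02 10; 0.08 0.04 0 0 0 -0.02 10; 0.09 0.046 0 0 0 0 10; 0.09 0.046 0 0 0 0 10; 0.09 0.046 0 0 0 0 10; 0.09 0.046 0 0 0 0 10; 0.09 0.046 0 0 0 0 10; 0.06 0.03 0 0 0 0 10; 0.02 0.01 0 0 0 0 10; 0 0 0 0 0 0 10; 0 0 0 0 0 0 10"

```text
time_s: 11.0
eef_pos: [595.0, 194.7, 206.5]
ee_rot: [0.322, -0.235, 0.913, 0.084]
force: [-0.4, 0.2, -6.1]
grip_width: 0.368
grip_force: 60.0
```

```bash
python3 st.py
python3 - <<'E'
from h import *
p=shot('scene');q=shot('side')
a=p['pixels'];b=q['pixels']
a=cv2.resize(a[170:350,270:470],None,fx=2.2,fy=2.2,interpolation=3);b=cv2.resize(b[150:270,240:400],None,fx=2.2,fy=3.3,interpolation=3)
cv2.imwrite('pics/s2.png',np.hstack([a,b]))
P=sense()['eef_pos']
for z in (53.,):
  b0=np.array([P[0]-1,P[1]-1,z])
  print('foot px scene',proj(p,b0),'side',proj(q,b0))
E
```

```text
11.0 [ 0.012  0.317  1.759  0.627  0.536 -2.523] pos [595.  194.7 206.5] d [ 0.549  0.306 -0.778] phi 29.1 tilt 38.9 ty [-0.484  0.875  0.002] F [-0.4  0.2 -6.1] 0.36800793739814397 59.96587693691254
foot px scene [[370.38831963 279.66217763]] side [[309.57207796 211.54431053]]
```

View pics/s2.png

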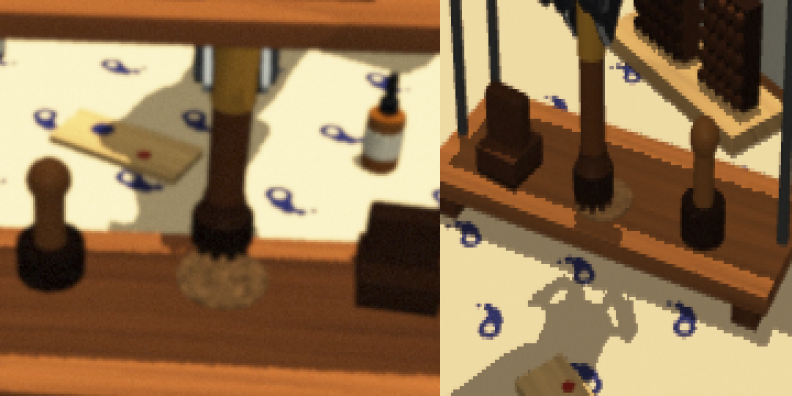

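Scene crop: foot centre at crop (222,245) against pad centre (221,278), so it needs about 30 mm straight in and no sideways shift. The side view agrees.

Request:
drive_tool --commands "0.03 0.016 0 0 0 0 10; 0.06 0.033 0 0 0 0 10; 0.07 0.039 0 0 0 0 10; 0.06 0.033 0 0 0 0 10; 0.03 0.016 0 0 0 0 10; 0.015 0.008 0 0 0 0 10; 0 0 0 0 0 0 10; 0 0 0 0 0 0 10"

```text
time_s: 11.77
eef_pos: [621.7, 209.4, 206.5]
ee_rot: [0.322, -0.236, 0.913, 0.084]
force: [-0.3, -0.7, -5.0]
grip_width: 0.373
grip_force: 60.0
```

```bash
python3 st.py
python3 - <<'E'
from h import *
p=shot('scene');q=shot('side')
a=p['pixels'];b=q['pixels']
P=sense()['eef_pos'];t=np.linspace(0,6.283,60)
for im,k in((a,p),(b,q)):
  for c,r,z,col in(((621,209),35,43,(0,255,0)),(P[:2]-1,24,53,(255,255,0))):
    for u in proj(k,np.c_[c[0]+r*np.cos(t),c[1]+r*np.sin(t),z+0*t]): im[int(u[1]+.5),int(u[0]+.5)]=col
a=cv2.resize(a[240:330,300:430],None,fx=3.2,fy=4,interpolation=0);b=cv2.resize(b[170:245,260:360],None,fx=3.6,fy=4.8,interpolation=0)
cv2.imwrite('pics/s3.png',np.hstack([a,b]))
E
```

```text
11.7667 [ 0.041  0.376  1.673  0.58   0.543 -2.453] pos [621.7 209.4 206.5] d [ 0.549  0.306 -0.778] phi 29.1 tilt 38.9 ty [-0.485  0.875  0.002] F [-0.3 -0.7 -5. ] 0.37305743203645525 59.96654570102692
```

View pics/s3.png

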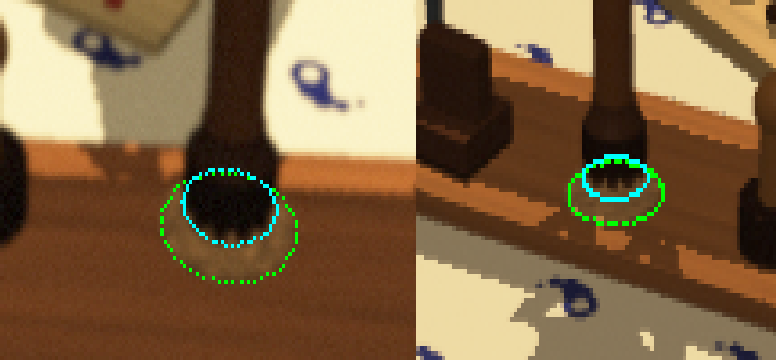

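Overlays of foot and pad (drawn at the computed spots) match the picture in both views. Lowering gently.

Request:
drive_tool --commands "0 0 -0.02 0 0 0 10; 0 0 -0.02 0 0 0 10; 0 0 -0.02 0 0 0 10; 0 0 -0.015 0 0 0 10; 0 0 -0.01 0 0 0 10; 0 0 -0.005 0 0 0 10; 0 0 0 0 0 0 10; 0 0 0 0 0 0 10"

```text
time_s: 12.53
eef_pos: [621.9, 209.3, 197.7]
ee_rot: [0.323, -0.236, 0.913, 0.084]
force: [-0.6, 0.4, -5.0]
grip_width: 0.369
grip_force: 60.0
```

Request:
drive_tool --commands "0 0 -0.006 0 0 0 10; 0 0 -0.006 0 0 0 10; 0 0 0 0 0 0 10; 0 0 0 0 0 0 10"

```text
time_s: 12.87
eef_pos: [621.8, 209.3, 196.4]
ee_rot: [0.323, -0.235, 0.913, 0.084]
force: [0.2, -0.1, -4.9]
grip_width: 0.37
grip_force: 60.0
```

Request:
drive_tool --commands "0 0 -0.006 0 0 0 10; 0 0 -0.006 0 0 0 10; 0 0 0 0 0 0 10; 0 0 0 0 0 0 10"

```text
time_s: 13.2
eef_pos: [622.0, 209.3, 195.6]
ee_rot: [0.323, -0.235, 0.913, 0.084]
force: [-0.4, 0.3, -2.5]
grip_width: 0.366
grip_force: 60.3
```

Request:
drive_tool --commands "0 0 -0.006 0 0 0 10; 0 0 0 0 0 0 10; 0 0 0 0 0 0 10"

```text
time_s: 13.45
eef_pos: [622.2, 209.4, 195.6]
ee_rot: [0.323, -0.235, 0.913, 0.084]
force: [-1.0, 0.4, 4.1]
grip_width: 0.367
grip_force: 60.6
```

Request:
drive_tool --commands "0 0 0 0 0 0 38; 0 0 0 0 0 0 42; 0 0 0 0 0 0 46; 0 0 0 0 0 0 55; 0 0 0 0 0 0 70; 0 0 0 0 0 0 85; 0 0 0 0 0 0 90; 0 0 0 0 0 0 90"

```text
time_s: 14.12
eef_pos: [621.9, 209.3, 194.6]
ee_rot: [0.323, -0.235, 0.913, 0.084]
force: [0.3, 0.1, 0.8]
grip_width: 0.9
grip_force: 0.0
```

Request:
drive_tool --commands "-0.03 -0.017 0 0 0 0 90; -0.06 -0.034 0 0 0 0 90; -0.12 -0.067 0 0 0 0 90; -0.14 -0.078 0 0 0 0 90; -0.14 -0.078 0 0 0 0 90; -0.14 -0.078 0 0 0 0 90; -0.14 -0.078 0 0 0 0 90; -0.14 -0.078 0.1 0 0 0 90; -0.14 -0.078 0.15 0 0 0 90; 0 -0.08 0.15 0 0 0 90; 0 -0.08 0.15 0 0 0 90; 0 0 0 0 0 0 90"

```text
time_s: 15.12
eef_pos: [517.4, 133.6, 252.6]
ee_rot: [0.325, -0.235, 0.912, 0.083]
force: [0.2, 0.2, 0.3]
grip_width: 0.9
grip_force: 0.0
```

```bash
python3 st.py
python3 - <<'E'
from h import *
p=shot('scene');q=shot('side')
a=p['pixels'];b=q['pixels']
a=cv2.resize(a[170:350,270:470],None,fx=2.2,fy=2.2,interpolation=3);b=cv2.resize(b[150:270,240:400],None,fx=2.2,fy=3.3,interpolation=3)
cv2.imwrite('pics/s4.png',np.hstack([a,b]))
E
```

```text
15.1167 [-0.146  0.064  1.94   0.659  0.673 -2.648] pos [517.4 133.6 252.6] d [ 0.554  0.304 -0.775] phi 28.8 tilt 39.2 ty [-0.483  0.876 -0.001] F [0.2 0.2 0.3] 0.8996736335928225 0.0
```

View pics/s4.png

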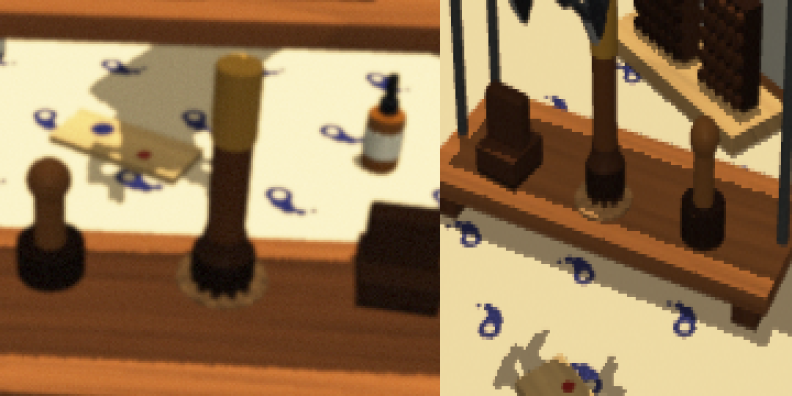

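Stamp stands upright in the middle of the pad in both crops, neighbours unmoved. Now the board: straighten the tool and turn it back.

Request:
drive_tool --commands "-0.1 -0.05 0.05 -0.07 0.127 0 90; -0.1 -0.05 0.05 -0.07 0.127 0 90; -0.1 -0.05 0.05 -0.07 0.127 0 90; -0.1 -0.05 0.05 -0.07 0.127 0 90; -0.1 -0.05 0.05 -0.07 0.127 0 90; -0.1 -0.05 0.05 -0.07 0.127 0 90; 0 0 0 0 0 0 90"

```text
time_s: 15.8
eef_pos: [457.3, 105.7, 278.9]
ee_rot: [-0.003, -0.25, 0.968, 0.002]
force: [1.5, -0.0, -0.3]
grip_width: 0.904
grip_force: 0.0
```

Request:
drive_tool --commands "0 -0.02 0.01 0 0 -0.155 90; 0 -0.02 0.01 0 0 -0.155 90; 0 -0.02 0.01 0 0 -0.155 90; 0 -0.02 0.01 0 0 -0.155 90; 0 -0.02 0.01 0 0 -0.155 90; 0 -0.02 0.01 0 0 -0.155 90; 0 -0.02 0.01 0 0 -0.155 90; 0 -0.02 0.01 0 0 -0.155 90; 0 -0.02 0.01 0 0 -0.155 90; 0 -0.02 0.01 0 0 -0.155 90; 0 -0.02 0.01 0 0 -0.155 90; 0 -0.02 0.01 0 0 -0.155 90; 0 -0.02 0.01 0 0 -0.155 90; 0 -0.02 0.01 0 0 -0.155 90; 0 -0.02 0.01 0 0 -0.155 90; 0 0 0 0 0 -0.155 90; 0 0 0 0 0 -0.155 90; 0 0 0 0 0 0 90"

```text
time_s: 17.3
eef_pos: [457.0, 75.5, 293.1]
ee_rot: [0.001, 0.706, 0.708, 0.002]
force: [0.5, 0.6, 1.1]
grip_width: 0.901
grip_force: 0.0
```

```bash
python3 st.py
cat > bd.py <<'E'
from h import *
def board(p,z,c0,tol=25):
    """min-area rectangle of the wood-coloured blob near world point c0"""
    x=p['pixels'];h=cv2.cvtColor(x,cv2.COLOR_BGR2HSV)
    u=proj(p,[[*c0,z]])[0]
    print('u',u.round(), 'hsv at u',h[int(u[1]),int(u[0])])
    return h,u
p=shot('wrist');cv2.imwrite('pics/b0.png',p['pixels']);np.save('b0.npy',p['pixels'])
h,u=board(p,10,(450.5,40))
# profile rows across/along board, print hsv samples
for y in (60,40,20,-10,-30):
    pts=proj(p,[[x,y,10] for x in range(405,500,5)]).astype(int)
    print(y,[tuple(int(c) for c in h[v,u_]) if 0<=v<480 and 0<=u_<640 else None for u_,v in pts])
E
python3 bd.py
```

```text
17.3 [-0.092  0.141  1.596  0.003  1.4   -0.094] pos [457.   75.5 293.1] d [ 0.004  0.002 -1.   ] phi 30.2 tilt 0.3 ty [1.    0.002 0.004] F [0.5 0.6 1.1] 0.9012140494850227 0.0
u [313. 227.] hsv at u [ 19 140 106]
60 [(21, 94, 111), (20, 96, 112), (20, 94, 111), (20, 113, 99), (19, 137, 104), (19, 138, 100), (20, 138, 102), (18, 138, 109), (19, 138, 107), (19, 136, 105), (19, 138, 105), (20, 142, 108), (19, 138, 129), (19, 142, 169), (19, 140, 180), (14, 78, 111), (123, 57, 94), (126, 48, 100), (123, 81, 94)]
40 [(20, 95, 110), (21, 94, 109), (21, 96, 109), (20, 108, 106), (19, 144, 103), (19, 135, 102), (19, 138, 105), (19, 138, 107), (19, 141, 107), (19, 140, 106), (19, 139, 103), (19, 140, 104), (19, 139, 101), (19, 135, 98), (18, 137, 99), (20, 104, 103), (20, 82, 93), (20, 62, 119), (20, 93, 110)]
20 [(20, 95, 110), (20, 94, 109), (21, 93, 110), (19, 114, 98), (19, 141, 101), (19, 144, 103), (19, 139, 103), (18, 141, 107), (19, 140, 106), (19, 141, 105), (18, 140, 104), (18, 138, 105), (19, 141, 103), (19, 139, 99), (20, 138, 98), (19, 115, 106), (21, 95, 113), (21, 94, 114), (21, 95, 113)]
-10 [(21, 94, 109), (20, 93, 110), (21, 95, 110), (20, 108, 104), (18, 141, 103), (18, 138, 100), (150, 26, 40), (158, 26, 39), (140, 36, 42), (150, 25, 41), (14, 77, 63), (19, 135, 100), (19, 141, 121), (20, 141, 183), (20, 142, 183), (21, 105, 184), (23, 82, 197), (23, 82, 198), (23, 82, 198)]
-30 [(22, 91, 109), (21, 93, 110), (20, 95, 110), (20, 113, 104), (19, 140, 104), (19, 140, 100), (19, 138, 107), (19, 141, 107), (19, 137, 106), (19, 138, 105), (19, 138, 105), (19, 139, 103), (19, 141, 166), (19, 140, 188), (19, 140, 186), (22, 101, 182), (24, 82, 197), (23, 82, 198), (23, 82, 198)]
```

```bash
cat > bd.py <<'E'
from h import *
def boardrect(p,z,c0,lo=(14,118,60),hi=(24,200,255)):
    h=cv2.cvtColor(p['pixels'],cv2.COLOR_BGR2HSV);m=cv2.inRange(h,lo,hi)
    m=cv2.morphologyEx(m,cv2.MORPH_CLOSE,np.ones((15,15)));m=cv2.morphologyEx(m,cv2.MORPH_OPEN,np.ones((9,9)))
    n,l,st,c=cv2.connectedComponentsWithStats(m);u=proj(p,[[*c0,z]])[0].astype(int);k=l[u[1],u[0]]
    if k==0: return None
    ct=max(cv2.findContours((l==k).astype(np.uint8),0,cv2.CHAIN_APPROX_NONE)[0],key=len)[:,0]
    X=np.array([onz(p,q,z)[:2] for q in ct],np.float32);r=cv2.minAreaRect(X)
    print('px bbox',st[k],'rect',np.round(r[0],1),np.round(r[1],1),round(r[2],2),cv2.boxPoints(r).round(1).tolist());return r
E
python3 - <<'E'
from bd import *
p=shot('wrist');boardrect(p,10,(450.5,40))
E
```

```text
px bbox [ 285  181   53  115 5873] rect [449.2  23.3] [ 59.3 138.7] 0.05 [[419.5, 92.69999694824219], [419.6000061035156, -46.0], [478.8999938964844, -46.0], [478.79998779296875, 92.69999694824219]]
```

Request:
drive_tool --commands "0.1 -0.3 0 0 0 0 90; 0.1 -0.4 0 0 0 0 90; 0.1 -0.4 0 0 0 0 90; 0.1 -0.4 0 0 0 0 90; 0.1 -0.4 0 0 0 0 90; 0.1 -0.4 0 0 0 0 90; 0.1 -0.4 0 0 0 0 90; 0 -0.4 0 0 0 0 90; 0 -0.3 0 0 0 0 90; 0 -0.1 0 0 0 0 90; 0 0 0 0 0 0 90; 0 0 0 0 0 0 90"

```text
time_s: 18.4
eef_pos: [527.2, -274.3, 294.0]
ee_rot: [0.001, 0.704, 0.71, 0.002]
force: [-0.6, 0.6, -1.5]
grip_width: 0.9
grip_force: 0.0
```

Run:
```python
from bd import *
exec(open('st.py').read())
p=shot('wrist');cv2.imwrite('pics/t0.png',p['pixels'])
for o in ['tray','board_a','border_block','measuring_cylinder','dye_jar']:
    for b in boxes_of(p,o)[:2]: print(o,np.round(b['position']),round(b['confidence'],2),onz(p,b['position'],26).round())
print(proj(p,[[530,-330,26]]))
boardrect(p,26,(530,-330))
```

```text
18.4 [-0.678  0.443  1.195  0.003  1.502 -0.686] pos [ 527.2 -274.3  294. ] d [ 0.003  0.001 -1.   ] phi 18.3 tilt 0.2 ty [1.    0.007 0.003] F [-0.6  0.6 -1.5] 0.8995596577998859 0.0
tray [336. 214.] 0.93 [ 546. -292.   26.]
board_a [534.  38.] 0.63 [ 731. -117.   26.]
board_a [327. 240.] 0.57 [ 537. -321.   26.]
border_block [474. 235.] 0.79 [ 701. -314.   26.]
measuring_cylinder [536.  39.] 0.91 [ 734. -119.   26.]
dye_jar [162. 146.] 0.95 [ 366. -220.   26.]
dye_jar [373. 224.] 0.45 [ 587. -302.   26.]
[[320.69511104 247.80752048]]
px bbox [ 261  205  129   72 6124] rect [ 534.6 -322.5] [ 61.5 138.5] 78.06 [[460.5, -338.20001220703125], [595.9000244140625, -366.8999938964844], [608.7000122070312, -306.70001220703125], [473.20001220703125, -278.1000061035156]]
```

View pics/t0.png

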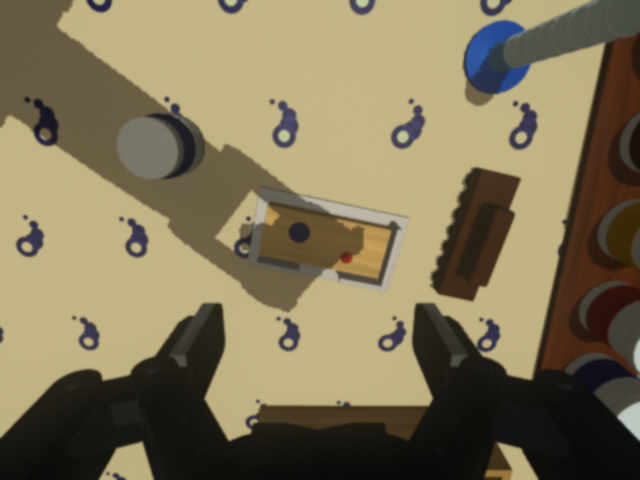

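Picture: tray pile at about (325,245), far fence at the right (395,250), right fence with gap along the bottom (255–385, 265–290), border_block at (475,235). The pile centre works out to (534.6,-322.5), yaw -12°. Going for the rest board.

Request:
drive_tool --commands "-0.05 0.15 0 0 0 0 85; -0.08 0.3 0 0 0 0 85; -0.08 0.35 0 0 0 0 85; -0.08 0.35 0 0 0 0 85; -0.08 0.35 0 0 0 0 85; -0.08 0.35 0 0 0 0 85; -0.08 0.35 -0.1 0 0 0 85; -0.08 0.3 -0.2 0 0 0 85; -0.08 0.25 -0.3 0 0 0 85; -0.08 0.15 -0.35 0 0 0 85; 0 0.05 -0.35 0 0 0 85; 0 0.02 -0.35 0 0 0 85; 0 0 -0.2 0 0 0 85; 0 0 -0.1 0 0 0 85; 0 0 0 0 0 0 85; 0 0 0 0 0 0 85"

```text
time_s: 20.03
eef_pos: [450.2, 22.3, 99.8]
ee_rot: [0.001, 0.705, 0.709, 0.001]
force: [0.3, -0.2, 0.6]
grip_width: 0.85
grip_force: 0.0
```

Run:
```python
from bd import *
exec(open('st.py').read())
import rig;print(rig.tips_ahead)
p=shot('wrist');print(proj(p,[[450,23,10],[450,90,10],[450,-40,10]]).round())
boardrect(p,10,(450,60))
```

```text
20.0333 [-2.120e-01  3.410e-01  1.898e+00  1.000e-03  9.000e-01 -2.190e-01] pos [450.2  22.3  99.8] d [ 0.003  0.    -1.   ] phi 3.4 tilt 0.2 ty [1.    0.006 0.003] F [ 0.3 -0.2  0.6] 0.8500277216641421 0.0
17.0
[[320. 254.]
 [321. 141.]
 [319. 343.]]
px bbox [  268   137   104   214 19390] rect [449.3  23.2] [ 59.3 138.2] 0.05 [[419.6000061035156, 92.19999694824219], [419.70001220703125, -45.900001525878906], [479.0, -45.900001525878906], [478.8999938964844, 92.30000305175781]]
```

Request:
drive_tool --commands "-0.009 0.009 -0.15 0 0 0 85; 0 0 -0.2 0 0 0 85; 0 0 -0.2 0 0 0 85; 0 0 -0.12 0 0 0 85; 0 0 -0.06 0 0 0 85; 0 0 0 0 0 0 85; 0 0 0 0 0 0 85"

```text
time_s: 20.67
eef_pos: [449.9, 22.8, 27.4]
ee_rot: [0.002, 0.705, 0.709, 0.002]
force: [-0.4, 0.7, 0.3]
grip_width: 0.846
grip_force: 0.0
```

Request:
drive_tool --commands "0 0 -0.02 0 0 0 85; 0 0 -0.02 0 0 0 85; 0 0 -0.01 0 0 0 85; 0 0 0 0 0 0 85; 0 0 0 0 0 0 85"

```text
time_s: 21.08
eef_pos: [449.3, 22.9, 21.6]
ee_rot: [0.001, 0.705, 0.709, 0.001]
force: [0.2, -0.1, -0.1]
grip_width: 0.851
grip_force: 0.0
```

Request:
drive_tool --commands "0 0 -0.015 0 0 0 85; 0 0 -0.01 0 0 0 85; 0 0 0 0 0 0 85; 0 0 0 0 0 0 85"

```text
time_s: 21.42
eef_pos: [449.2, 22.9, 18.9]
ee_rot: [0.001, 0.705, 0.709, 0.001]
force: [0.0, 0.6, 0.2]
grip_width: 0.852
grip_force: 0.0
```

Request:
drive_tool --commands "0 0 0 0 0 0 78; 0 0 0 0 0 0 74; 0 0 0 0 0 0 70; 0 0 0 0 0 0 65; 0 0 0 0 0 0 60; 0 0 0 0 0 0 50; 0 0 0 0 0 0 50" --force 30

```text
time_s: 22.0
eef_pos: [449.4, 22.9, 19.4]
ee_rot: [0.001, 0.705, 0.709, 0.001]
force: [-2.2, 0.2, 6.7]
grip_width: 0.681
grip_force: 30.7
```

Request:
drive_tool --commands "0 0 0.03 0 0 0 50; 0 0 0.06 0 0 0 50; 0 0 0.12 0 0 0 50; 0 0 0.2 0 0 0 50; 0 0 0.2 0 0 0 50; 0 0 0.2 0 0 0 50; 0 0 0.2 0 0 0 50; 0 0 0.1 0 0 0 50; 0 0 0 0 0 0 50" --force 40

```text
time_s: 22.75
eef_pos: [450.2, 22.7, 132.2]
ee_rot: [0.003, 0.705, 0.709, 0.002]
force: [1.0, -0.4, -1.2]
grip_width: 0.676
grip_force: 43.0
```

Request:
drive_tool --commands "0.048 -0.1 0 0 0 -0.153 50; 0.048 -0.2 0 0 0 -0.153 50; 0.048 -0.2 0 0 0 -0.153 50; 0.048 -0.2 0 0 0 -0.153 50; 0.048 -0.2 0 0 0 -0.153 50; 0.048 -0.21 0 0 0 -0.153 50; 0.048 -0.21 0 0 0 -0.153 50; 0.048 -0.21 0 0 0 -0.153 50; 0.048 -0.21 0 0 0 -0.153 50; 0.048 -0.21 0 0 0 -0.153 50; 0.048 -0.21 0 0 0 -0.153 50; 0.048 -0.21 0 0 0 -0.153 50; 0.048 -0.21 0 0 0 -0.153 50; 0.048 -0.21 0 0 0 -0.153 50; 0.048 -0.2 0 0 0 -0.153 50; 0.048 -0.2 0 0 0 -0.153 50; 0.048 -0.2 0 0 0 -0.153 50; 0 -0.15 0 0 0 0 50; 0 -0.08 0 0 0 0 50; 0 0 0 0 0 0 50"

```text
time_s: 24.42
eef_pos: [530.3, -340.1, 128.9]
ee_rot: [0.001, 0.973, -0.232, -0.001]
force: [0.4, 0.8, -0.3]
grip_width: 0.678
grip_force: 43.0
```

Run:
```python
from bd import *
exec(open('st.py').read())
p=shot('wrist');cv2.imwrite('pics/c0.png',p['pixels'])
P=p['state']['eef_pos'];zb=P[2]-19.4+10
M=R.from_quat(p['state']['ee_rot'][[1,2,3,0]]).as_matrix()
print('held:');boardrect(p,zb,(P+40*M[:,0])[:2])
c=shot('scene');print([ (np.round(b['position']),round(b['confidence'],2)) for b in boxes_of(c,'stamp')[:2]])
```

```text
24.4167 [-0.755  0.648  1.304 -0.004  1.19   1.285] pos [ 530.3 -340.1  128.9] d [-0.002 -0.002 -1.   ] phi -137.7 tilt 0.2 ty [-0.451 -0.893  0.003] F [ 0.4  0.8 -0.3] 0.6777413220190093 43.02260398864746
held:
px bbox [  218   135   183   294 39396] rect [ 537.4 -344.5] [ 65.  128.3] 66.72 [[465.6000061035156, -349.0], [583.4000244140625, -399.70001220703125], [609.0999755859375, -340.0], [491.29998779296875, -289.29998779296875]]
[(array([374., 252.]), 0.69)]
```

Request:
drive_tool --commands "0 0.06 -0.05 0 0 0.11 50; 0 0.06 -0.1 0 0 0.11 50; 0 0.06 -0.1 0 0 0.11 50; 0 0.055 -0.1 0 0 0 50; 0 0 -0.1 0 0 0 50; 0 0 0 0 0 0 50; 0 0 0 0 0 0 50"

```text
time_s: 25.15
eef_pos: [530.8, -315.5, 84.6]
ee_rot: [0.001, 0.995, -0.104, -0.0]
force: [-0.3, 0.4, -0.2]
grip_width: 0.678
grip_force: 43.0
```

Run:
```python
from bd import *
exec(open('st.py').read());yx=np.degrees(np.arctan2(M[1,0],M[0,0]));print('toolx yaw',yx)
seat=np.array([534.6,-322.5]);e=np.radians(-12);ex=np.array([np.cos(e),np.sin(e)]);ey=np.array([-ex[1],ex[0]])
r=s['eef_pos'][:2]-seat;print('rel seat',r@ex,r@ey)
p=shot('wrist');h=cv2.cvtColor(p['pixels'],cv2.COLOR_BGR2HSV)
P=s['eef_pos'];zb=P[2]-9.4
# along board mid line & edges in held frame
for off in (-24,24):
  L=[]
  for t in range(-85,86,5):
    X=np.array([*(P[:2]+t*M[:2,0]+off*M[:2,1]),zb]);u=proj(p,X)[0].round().astype(int)
    L.append(tuple(int(v) for v in h[u[1],u[0]]) if 0<=u[0]<640 and 0<=u[1]<480 else None)
  print(off,L)
```

```text
25.15 [-0.725  0.674  1.387 -0.003  1.08   1.056] pos [ 530.8 -315.5   84.6] d [-0.001 -0.003 -1.   ] phi -112.5 tilt 0.2 ty [-0.207 -0.978  0.003] F [-0.3  0.4 -0.2] 0.6779473831711669 43.02209794521332
toolx yaw -11.95996509418291
rel seat -5.173446450176448 6.099237402090876
-24 [(90, 26, 10), (30, 23, 11), (0, 36, 14), (15, 34, 15), (20, 55, 14), (25, 96, 16), (6, 80, 16), (19, 141, 103), (18, 148, 102), (19, 146, 103), (19, 145, 102), (19, 146, 103), (18, 148, 102), (18, 145, 104), (19, 146, 103), (19, 146, 103), (19, 142, 104), (19, 143, 105), (20, 141, 105), (18, 141, 107), (19, 140, 109), (19, 143, 109), (19, 137, 110), (19, 143, 148), (19, 140, 200), (20, 140, 200), (20, 141, 199), (20, 140, 201), (20, 140, 199), (20, 139, 200), (20, 138, 200), (23, 80, 208), (23, 78, 208), (23, 79, 209), (23, 78, 208)]
24 [(15, 46, 11), (0, 0, 11), (20, 55, 14), (20, 55, 14), (18, 71, 18), (13, 89, 20), (23, 97, 21), (19, 144, 186), (19, 146, 96), (19, 145, 97), (19, 146, 96), (19, 148, 95), (19, 145, 95), (19, 145, 95), (19, 145, 95), (19, 148, 95), (18, 146, 94), (19, 144, 94), (18, 148, 93), (19, 149, 94), (18, 141, 94), (18, 148, 95), (19, 142, 95), (19, 142, 95), (18, 141, 96), (19, 145, 95), (19, 139, 97), (19, 141, 179), (20, 142, 178), (19, 140, 179), (19, 137, 180), (19, 135, 183), (19, 114, 125), (23, 26, 199), (23, 25, 207)]
```

Request:
drive_tool --commands "0 0 -0.05 0 0 0 50; 0 0 -0.08 0 0 0 50; 0 0 -0.08 0 0 0 50; 0 0 -0.06 0 0 0 50; 0 0 -0.03 0 0 0 50; 0 0 -0.02 0 0 0 50; 0 0 -0.02 0 0 0 50; 0 0 0 0 0 0 50; 0 0 0 0 0 0 50"

```text
time_s: 25.95
eef_pos: [530.9, -315.7, 51.1]
ee_rot: [0.002, 0.995, -0.104, 0.0]
force: [0.2, 0.3, -0.9]
grip_width: 0.68
grip_force: 43.0
```

Request:
drive_tool --commands "0 0 -0.008 0 0 0 50; 0 0 -0.008 0 0 0 50; 0 0 -0.006 0 0 0 50; 0 0 0 0 0 0 50; 0 0 0 0 0 0 50"

```text
time_s: 26.37
eef_pos: [530.8, -315.6, 48.8]
ee_rot: [0.002, 0.995, -0.104, -0.0]
force: [-0.1, -0.1, -2.2]
grip_width: 0.674
grip_force: 43.0
```

Request:
drive_tool --commands "0 0 -0.008 0 0 0 50; 0 0 -0.008 0 0 0 50; 0 0 -0.006 0 0 0 50; 0 0 0 0 0 0 50; 0 0 0 0 0 0 50"

```text
time_s: 26.78
eef_pos: [530.8, -315.6, 46.5]
ee_rot: [0.002, 0.995, -0.103, -0.0]
force: [0.7, -0.1, -1.4]
grip_width: 0.674
grip_force: 43.0
```

Request:
drive_tool --commands "0 0 -0.008 0 0 0 50; 0 0 0 0 0 0 50; 0 0 0 0 0 0 50"

```text
time_s: 27.03
eef_pos: [530.8, -315.6, 45.8]
ee_rot: [0.002, 0.995, -0.103, -0.0]
force: [-0.0, 0.8, -1.0]
grip_width: 0.674
grip_force: 43.0
```

Request:
drive_tool --commands "0 0 -0.007 0 0 0 50; 0 0 0 0 0 0 50; 0 0 0 0 0 0 50"

```text
time_s: 27.28
eef_pos: [530.9, -315.6, 45.7]
ee_rot: [0.002, 0.995, -0.104, -0.0]
force: [-2.2, 1.7, 5.8]
grip_width: 0.676
grip_force: 43.9
```

Request:
drive_tool --commands "0 0 -0.007 0 0 0 50; 0 0 0 0 0 0 50; 0 0 0 0 0 0 50"

```text
time_s: 27.53
eef_pos: [530.9, -315.6, 45.6]
ee_rot: [0.002, 0.995, -0.103, -0.0]
force: [-4.2, 3.3, 10.0]
grip_width: 0.68
grip_force: 44.7
```

Request:
drive_tool --commands "0 0 0.007 0 0 0 50; -0.002 -0.01 0 0 0 0 50; -0.002 -0.01 0 0 0 0 50; -0.002 -0.01 0 0 0 0 50; -0.002 -0.01 0 0 0 0 50; 0 0 0 0 0 0 50; 0 0 0 0 0 0 50"

```text
time_s: 28.12
eef_pos: [530.6, -319.4, 45.7]
ee_rot: [0.002, 0.995, -0.103, 0.001]
force: [1.7, 3.1, 6.3]
grip_width: 0.675
grip_force: 44.0
```

Request:
drive_tool --commands "-0.002 -0.01 0 0 0 0 50; 0 0 0 0 0 0 50; 0 0 0 0 0 0 50"

```text
time_s: 28.37
eef_pos: [530.4, -320.4, 45.6]
ee_rot: [0.002, 0.995, -0.103, 0.001]
force: [1.1, 3.4, 5.5]
grip_width: 0.676
grip_force: 44.0
```

Request:
drive_tool --commands "-0.001 -0.007 0 0 0 0 50; 0 0 0 0 0 0 50; 0 0 0 0 0 0 50"

```text
time_s: 28.62
eef_pos: [530.3, -321.1, 45.7]
ee_rot: [0.002, 0.995, -0.103, 0.001]
force: [1.1, 3.5, 5.8]
grip_width: 0.678
grip_force: 44.0
```

Request:
drive_tool --commands "-0.001 -0.007 0 0 0 0 50; 0 0 0 0 0 0 50; 0 0 0 0 0 0 50"

```text
time_s: 28.87
eef_pos: [530.2, -321.7, 45.7]
ee_rot: [0.002, 0.995, -0.103, 0.001]
force: [0.5, 3.7, 5.9]
grip_width: 0.68
grip_force: 44.0
```

Request:
drive_tool --commands "-0.001 -0.007 0 0 0 0 50; 0 0 0 0 0 0 50; 0 0 0 0 0 0 50"

```text
time_s: 29.12
eef_pos: [530.1, -322.4, 45.7]
ee_rot: [0.002, 0.995, -0.103, 0.001]
force: [0.2, 3.9, 6.8]
grip_width: 0.676
grip_force: 44.0
```

Request:
drive_tool --commands "-0.001 -0.007 0 0 0 0 50; 0 0 0 0 0 0 50; 0 0 0 0 0 0 50"

```text
time_s: 29.37
eef_pos: [530.0, -323.1, 45.7]
ee_rot: [0.002, 0.995, -0.103, 0.001]
force: [0.4, 3.5, 7.1]
grip_width: 0.678
grip_force: 44.0
```

Request:
drive_tool --commands "-0.001 -0.007 0 0 0 0 50; 0 0 0 0 0 0 50; 0 0 0 0 0 0 50"

```text
time_s: 29.62
eef_pos: [529.9, -323.8, 45.7]
ee_rot: [0.002, 0.995, -0.103, 0.0]
force: [0.5, 3.4, 5.7]
grip_width: 0.675
grip_force: 44.0
```

Request:
drive_tool --commands "-0.001 -0.007 0 0 0 0 50; 0 0 0 0 0 0 50; 0 0 0 0 0 0 50"

```text
time_s: 29.87
eef_pos: [529.8, -324.2, 45.7]
ee_rot: [0.001, 0.995, -0.103, 0.0]
force: [0.8, 5.4, 6.9]
grip_width: 0.677
grip_force: 44.1
```

Request:
drive_tool --commands "-0.001 -0.007 0 0 0 0 50; 0 0 0 0 0 0 50; 0 0 0 0 0 0 50"

```text
time_s: 30.12
eef_pos: [529.7, -324.3, 45.7]
ee_rot: [0.001, 0.995, -0.103, 0.0]
force: [-0.1, 8.2, 7.2]
grip_width: 0.675
grip_force: 44.3
```

Contact with the right fence. Now along the length to the far fence.

Request:
drive_tool --commands "0.01 -0.002 0 0 0 0 50; 0.01 -0.002 0 0 0 0 50; 0.01 -0.002 0 0 0 0 50; 0 0 0 0 0 0 50; 0 0 0 0 0 0 50"

```text
time_s: 30.53
eef_pos: [531.0, -324.7, 45.6]
ee_rot: [0.0, 0.995, -0.103, -0.002]
force: [-10.0, 9.6, 14.2]
grip_width: 0.678
grip_force: 45.2
```

Request:
drive_tool --commands "0.008 -0.002 0 0 0 0 50; 0 0 0 0 0 0 50; 0 0 0 0 0 0 50"

```text
time_s: 30.78
eef_pos: [531.6, -324.8, 45.6]
ee_rot: [0.0, 0.995, -0.103, -0.003]
force: [-11.4, 10.3, 14.5]
grip_width: 0.676
grip_force: 45.2
```

Request:
drive_tool --commands "0.008 -0.002 0 0 0 0 50; 0 0 0 0 0 0 50; 0 0 0 0 0 0 50"

```text
time_s: 31.03
eef_pos: [532.4, -325.0, 45.6]
ee_rot: [0.0, 0.995, -0.103, -0.003]
force: [-11.8, 9.9, 15.0]
grip_width: 0.673
grip_force: 45.3
```

Request:
drive_tool --commands "0.007 -0.001 0 0 0 0 50; 0 0 0 0 0 0 50; 0 0 0 0 0 0 50"

```text
time_s: 31.28
eef_pos: [533.1, -325.1, 45.6]
ee_rot: [0.0, 0.995, -0.103, -0.003]
force: [-11.5, 10.0, 13.9]
grip_width: 0.678
grip_force: 45.2
```

Request:
drive_tool --commands "0.007 -0.001 0.003 0 0 0 50; 0 0 0 0 0 0 50; 0 0 0 0 0 0 50"

```text
time_s: 31.53
eef_pos: [534.0, -325.3, 45.6]
ee_rot: [0.0, 0.995, -0.103, -0.002]
force: [-9.2, 9.6, 10.0]
grip_width: 0.677
grip_force: 44.8
```

Request:
drive_tool --commands "0.007 -0.001 0.003 0 0 0 50; 0 0 0 0 0 0 50; 0 0 0 0 0 0 50"

```text
time_s: 31.78
eef_pos: [534.9, -325.4, 45.7]
ee_rot: [0.0, 0.995, -0.103, -0.002]
force: [-6.9, 8.1, 8.8]
grip_width: 0.676
grip_force: 44.4
```

Request:
drive_tool --commands "0.007 -0.001 0 0 0 0 50; 0 0 0 0 0 0 50; 0 0 0 0 0 0 50"

```text
time_s: 32.03
eef_pos: [535.6, -325.6, 45.7]
ee_rot: [0.0, 0.995, -0.103, -0.002]
force: [-7.8, 7.7, 8.8]
grip_width: 0.676
grip_force: 44.4
```

Run:
```python
from bd import *
exec(open('st.py').read())
p=shot('wrist');h=cv2.cvtColor(p['pixels'],cv2.COLOR_BGR2HSV)
P=s['eef_pos'];zb=36
for off in (-24,0,24):
  L=[]
  for t in range(54,90,2):
    X=np.array([*(P[:2]+t*M[:2,0]+off*M[:2,1]),zb]);u=proj(p,X)[0].round().astype(int)
    L.append((t,*[int(v) for v in h[u[1],u[0]]]) if 0<=u[0]<640 and 0<=u[1]<480 else None)
  print(off,L)
```

```text
32.0333 [-0.732  0.745  1.373 -0.003  1.027  1.047] pos [ 535.6 -325.6   45.7] d [-0.004 -0.    -1.   ] phi -177.6 tilt 0.2 ty [-0.205 -0.979  0.001] F [-7.8  7.7  8.8] 0.6763529321115194 44.39516723155975
-24 [(54, 20, 137, 198), (56, 20, 136, 199), (58, 19, 136, 199), (60, 20, 135, 198), (62, 19, 138, 200), (64, 19, 138, 199), (66, 19, 135, 200), (68, 19, 128, 129), (70, 23, 28, 202), (72, 25, 22, 205), (74, 25, 24, 191), (76, 39, 19, 210), (78, 38, 20, 209), (80, 40, 18, 210), (82, 40, 18, 210), (84, 39, 19, 210), (86, 39, 20, 207), (88, 23, 79, 207)]
0 [(54, 19, 139, 195), (56, 20, 141, 197), (58, 19, 139, 198), (60, 19, 140, 198), (62, 19, 137, 197), (64, 20, 137, 196), (66, 20, 137, 197), (68, 18, 131, 132), (70, 22, 29, 200), (72, 23, 26, 205), (74, 23, 26, 193), (76, 28, 21, 204), (78, 26, 21, 206), (80, 28, 21, 206), (82, 28, 19, 205), (84, 28, 21, 205), (86, 28, 20, 202), (88, 23, 78, 207)]
24 [(54, 19, 140, 171), (56, 20, 140, 178), (58, 19, 139, 178), (60, 19, 138, 179), (62, 19, 138, 178), (64, 19, 137, 179), (66, 19, 135, 179), (68, 19, 126, 119), (70, 24, 27, 199), (72, 21, 25, 202), (74, 21, 26, 193), (76, 21, 26, 196), (78, 22, 28, 198), (80, 21, 29, 199), (82, 20, 28, 201), (84, 21, 29, 199), (86, 22, 28, 197), (88, 23, 78, 206)]
```

Request:
drive_tool --commands "0.007 -0.001 0 0 0 0 50; 0 0 0 0 0 0 50; 0 0 0 0 0 0 50"

```text
time_s: 32.33
eef_pos: [536.3, -325.7, 45.7]
ee_rot: [0.0, 0.995, -0.103, -0.002]
force: [-6.9, 8.5, 8.7]
grip_width: 0.678
grip_force: 44.4
```

Request:
drive_tool --commands "0.007 -0.001 0 0 0 0 50; 0 0 0 0 0 0 50; 0 0 0 0 0 0 50"

```text
time_s: 32.58
eef_pos: [536.6, -325.7, 45.6]
ee_rot: [0.0, 0.995, -0.103, -0.003]
force: [-9.2, 8.6, 9.4]
grip_width: 0.675
grip_force: 44.6
```

Request:
drive_tool --commands "0.007 -0.001 0 0 0 0 50; 0 0 0 0 0 0 50; 0 0 0 0 0 0 50"

```text
time_s: 32.83
eef_pos: [536.7, -325.8, 45.6]
ee_rot: [-0.0, 0.995, -0.103, -0.003]
force: [-13.9, 8.7, 11.2]
grip_width: 0.676
grip_force: 44.8
```

Both fences touched. Easing the grip and pressing square with one finger.

Request:
drive_tool --commands "0 0 0.01 0 0 0 70; 0 0 0.01 0 0 0 73; 0 0 0 0 0 0 76; 0 0 0 0 0 0 76; 0 0 0 0 0 0 76"

```text
time_s: 33.25
eef_pos: [538.8, -327.4, 47.7]
ee_rot: [0.002, 0.995, -0.104, 0.0]
force: [-0.3, 0.6, 0.5]
grip_width: 0.76
grip_force: 0.0
```

Request:
drive_tool --commands "-0.002 -0.01 0 0 0 0 76; -0.002 -0.01 0 0 0 0 76; 0 0 0 0 0 0 76; 0 0 0 0 0 0 76"

```text
time_s: 33.58
eef_pos: [538.2, -329.3, 47.7]
ee_rot: [0.002, 0.995, -0.104, -0.0]
force: [0.1, 0.9, -0.7]
grip_width: 0.76
grip_force: 0.0
```

Request:
drive_tool --commands "-0.002 -0.01 0 0 0 0 76; 0 0 0 0 0 0 76; 0 0 0 0 0 0 76"

```text
time_s: 33.83
eef_pos: [538.0, -330.3, 47.7]
ee_rot: [0.002, 0.995, -0.104, -0.0]
force: [-0.7, 0.4, 0.3]
grip_width: 0.758
grip_force: 0.0
```

Request:
drive_tool --commands "-0.002 -0.01 0 0 0 0 76; 0 0 0 0 0 0 76; 0 0 0 0 0 0 76"

```text
time_s: 34.08
eef_pos: [537.8, -331.2, 47.7]
ee_rot: [0.002, 0.995, -0.104, -0.0]
force: [-0.6, -0.6, -0.5]
grip_width: 0.761
grip_force: 0.0
```

```bash
cat > pf.py <<'E'
from bd import *
exec(open('st.py').read())
p=shot('wrist');h=cv2.cvtColor(p['pixels'],cv2.COLOR_BGR2HSV)
seat=np.array([536.7,-325.8]);e=np.radians(-12);ex=np.array([np.cos(e),np.sin(e)]);ey=np.array([-ex[1],ex[0]])
print('TCP rel',(s['eef_pos'][:2]-seat)@ex,(s['eef_pos'][:2]-seat)@ey)
def prof(t,off,z=36):
    u=proj(p,[[*(seat+t*ex+off*ey),z]])[0].round().astype(int)
    return 'S%d/V%d'%tuple(h[u[1],u[0]][1:]) if 0<=u[0]<640 and 0<=u[1]<480 else '-'
for t in (-40,-20,20,40,60): print('x',t,[(o,prof(t,o)) for o in list(range(-42,-20,2))],[(o,prof(t,o)) for o in range(22,40,2)])
for o in (-20,0,20): print('y',o,[(t,prof(t,o)) for t in range(60,82,2)])
E
python3 pf.py
```

```text
34.0833 [-0.736  0.749  1.358 -0.003  1.032  1.044] pos [ 537.8 -331.2   47.7] d [-0.001 -0.003 -1.   ] phi -99.3 tilt 0.2 ty [-0.206 -0.979  0.003] F [-0.6 -0.6 -0.5] 0.761276768345303 0.0
TCP rel 2.2488865501171467 -5.085986633220224
x -40 [(-42, 'S33/V156'), (-40, 'S32/V137'), (-38, 'S33/V93'), (-36, 'S35/V94'), (-34, 'S35/V94'), (-32, 'S34/V67'), (-30, 'S104/V71'), (-28, 'S147/V97'), (-26, 'S143/V96'), (-24, 'S146/V94'), (-22, 'S144/V94')] [(22, 'S148/V93'), (24, 'S148/V100'), (26, 'S146/V96'), (28, 'S139/V92'), (30, 'S30/V94'), (32, 'S35/V95'), (34, 'S45/V90'), (36, 'S92/V97'), (38, 'S57/V18')]
x -20 [(-42, 'S51/V35'), (-40, 'S30/V94'), (-38, 'S32/V97'), (-36, 'S37/V97'), (-34, 'S40/V58'), (-32, 'S45/V57'), (-30, 'S96/V72'), (-28, 'S146/V98'), (-26, 'S142/V97'), (-24, 'S147/V92'), (-22, 'S144/V94')] [(22, 'S144/V101'), (24, 'S144/V101'), (26, 'S142/V99'), (28, 'S140/V93'), (30, 'S31/V90'), (32, 'S97/V21'), (34, 'S115/V20'), (36, 'S81/V22'), (38, 'S104/V22')]
x 20 [(-42, 'S75/V99'), (-40, 'S36/V98'), (-38, 'S35/V96'), (-36, 'S36/V98'), (-34, 'S33/V99'), (-32, 'S36/V86'), (-30, 'S
[... 940 characters left out ...]
203'), (32, 'S25/V202'), (34, 'S23/V203'), (36, 'S80/V202'), (38, 'S80/V204')]
y -20 [(60, 'S138/V144'), (62, 'S138/V177'), (64, 'S136/V178'), (66, 'S135/V178'), (68, 'S35/V167'), (70, 'S25/V201'), (72, 'S26/V203'), (74, 'S37/V97'), (76, 'S25/V201'), (78, 'S25/V202'), (80, 'S27/V202')]
y 0 [(60, 'S137/V195'), (62, 'S139/V195'), (64, 'S137/V194'), (66, 'S136/V195'), (68, 'S36/V169'), (70, 'S29/V203'), (72, 'S23/V202'), (74, 'S40/V96'), (76, 'S19/V202'), (78, 'S20/V203'), (80, 'S20/V203')]
y 20 [(60, 'S138/V191'), (62, 'S139/V191'), (64, 'S136/V193'), (66, 'S135/V191'), (68, 'S35/V174'), (70, 'S28/V203'), (72, 'S20/V200'), (74, 'S33/V109'), (76, 'S19/V205'), (78, 'S19/V203'), (80, 'S20/V205')]
```

Request:
drive_tool --commands "-0.002 -0.01 0 0 0 0 76; 0 0 0 0 0 0 76; 0 0 0 0 0 0 76"

```text
time_s: 34.38
eef_pos: [537.6, -332.3, 47.7]
ee_rot: [0.002, 0.995, -0.104, -0.0]
force: [-0.4, -0.1, 1.3]
grip_width: 0.759
grip_force: 0.0
```

Request:
drive_tool --commands "-0.002 -0.01 0 0 0 0 76; 0 0 0 0 0 0 76; 0 0 0 0 0 0 76"

```text
time_s: 34.63
eef_pos: [537.4, -333.2, 47.7]
ee_rot: [0.002, 0.995, -0.104, -0.0]
force: [0.2, 1.0, 0.6]
grip_width: 0.754
grip_force: 0.0
```

Request:
drive_tool --commands "-0.001 -0.007 0 0 0 0 76; 0 0 0 0 0 0 76; 0 0 0 0 0 0 76"

```text
time_s: 34.88
eef_pos: [537.3, -334.0, 47.7]
ee_rot: [0.002, 0.995, -0.104, -0.0]
force: [0.2, 0.1, -0.6]
grip_width: 0.76
grip_force: 0.0
```

The finger has been passing just above the board top. I will re-centre, go lower and push again.

Request:
drive_tool --commands "0.008 0.039 0 0 0 0 80; 0.008 0.039 0 0 0 0 80; 0 0 -0.02 0 0 0 80; 0 0 -0.02 0 0 0 80; 0 0 -0.02 0 0 0 80; 0 0 0 0 0 0 80"

```text
time_s: 35.38
eef_pos: [538.7, -326.0, 41.1]
ee_rot: [0.001, 0.995, -0.104, -0.0]
force: [-0.0, 0.2, -0.4]
grip_width: 0.799
grip_force: 0.0
```

Request:
drive_tool --commands "-0.002 -0.01 0 0 0 0 78; -0.002 -0.01 0 0 0 0 78; -0.002 -0.01 0 0 0 0 78; 0 0 0 0 0 0 78; 0 0 0 0 0 0 78"

```text
time_s: 35.8
eef_pos: [538.3, -329.2, 41.7]
ee_rot: [0.002, 0.995, -0.104, -0.0]
force: [-0.9, -0.4, -0.1]
grip_width: 0.783
grip_force: 0.0
```

Request:
drive_tool --commands "-0.002 -0.01 0 0 0 0 78; 0 0 0 0 0 0 78; 0 0 0 0 0 0 78"

```text
time_s: 36.05
eef_pos: [538.3, -329.6, 41.7]
ee_rot: [0.001, 0.995, -0.103, -0.0]
force: [0.7, 4.5, 1.3]
grip_width: 0.774
grip_force: 2.3
```

Request:
drive_tool --commands "-0.002 -0.01 0 0 0 0 78; 0 0 0 0 0 0 78; 0 0 0 0 0 0 78"

```text
time_s: 36.3
eef_pos: [538.2, -329.7, 41.6]
ee_rot: [0.0, 0.995, -0.103, -0.0]
force: [2.2, 8.3, 2.4]
grip_width: 0.781
grip_force: 4.6
```

Request:
drive_tool --commands "0.006 0.029 0 0 0 0 85; 0 0 0.1 0 0 0 85; 0 0 0.2 0 0 0 85; 0 0 0.2 0 0 0 70; -0.1 0.02 0 0 0 0 50; -0.3 0.064 0 0 0 0 40; -0.3 0.064 0 0 0 0 40; -0.3 0.064 0 0 0 0 40; 0 0 0 0 0 0 40; 0 0 -0.15 0 0 0 40; 0 0 -0.15 0 0 0 40; 0 0 -0.1 0 0 0 40; 0 0 -0.05 0 0 0 40; 0 0 0 0 0 0 40; 0 0 0 0 0 0 40"

```text
time_s: 37.55
eef_pos: [438.8, -307.3, 47.1]
ee_rot: [0.002, 0.995, -0.103, 0.0]
force: [-0.4, 0.4, 0.6]
grip_width: 0.398
grip_force: 0.0
```

```bash
python3 pf.py | head -8 | cut -c1-420
python3 - <<'E'
from rig import *
c=capture('scene')
print([ (b['position'],b['confidence']) for o in ('stamp','small_stamp') for b in boxes_of(c,o)[:1]])
E
```

```text
37.55 [-0.828  0.58   1.68  -0.004  0.879  0.952] pos [ 438.8 -307.3   47.1] d [-0.    -0.004 -1.   ] phi -94.3 tilt 0.2 ty [-0.206 -0.979  0.004] F [-0.4  0.4  0.6] 0.39839285599126706 0.0
TCP rel -99.5652889353584 -2.239441508307324
x -40 [(-42, 'S78/V200'), (-40, 'S30/V195'), (-38, 'S33/V176'), (-36, 'S28/V200'), (-34, 'S29/V204'), (-32, 'S44/V109'), (-30, 'S116/V121'), (-28, 'S140/V198'), (-26, 'S141/V194'), (-24, 'S142/V181'), (-22, 'S137/V106')] [(22, 'S139/V196'), (24, 'S139/V206'), (26, 'S138/V202'), (28, 'S135/V197'), (30, 'S31/V203'), (32, 'S29/V202'), (34, 'S30/V202'), (36, 'S78/V209'), (38, 'S80/V210')]
x -20 [(-42, 'S78/V203'), (-40, 'S30/V195'), (-38, 'S31/V198'), (-36, 'S28/V198'), (-34, 'S30/V197'), (-32, 'S30/V194'), (-30, 'S89/V177'), (-28, 'S140/V201'), (-26, 'S140/V195'), (-24, 'S139/V192'), (-22, 'S139/V192')] [(22, 'S138/V207'), (24, 'S139/V205'), (26, 'S140/V201'), (28, 'S138/V196'), (30, 'S30/V204'), (32, 'S28/V199'), (34, 'S28/V200'), (36, 'S80/V208'), (38, 'S81/V209')]
x 20 [(-42, '-'), (-40, '-'), (-38, '-'), (-36, '-'), (-34, '-'), (-32, '-'), (-30, '-'), (-28, '-'), (-26, '-'), (-24, '-'), (-22, '-')] [(22, '-'), (24, '-'), (26, '-'), (28, '-'), (30, '-'), (32, '-'), (34, '-'), (36, '-'), (38, '-')]
x 40 [(-42, '-'), (-40, '-'), (-38, '-'), (-36, '-'), (-34, '-'), (-32, '-'), (-30, '-'), (-28, '-'), (-26, '-'), (-24, '-'), (-22, '-')] [(22, '-'), (24, '-'), (26, '-'), (28, '-'), (30, '-'), (32, '-'), (34, '-'), (36, '-'), (38, '-')]
x 60 [(-42, '-'), (-40, '-'), (-38, '-'), (-36, '-'), (-34, '-'), (-32, '-'), (-30, '-'), (-28, '-'), (-26, '-'), (-24, '-'), (-22, '-')] [(22, '-'), (24, '-'), (26, '-'), (28, '-'), (30, '-'), (32, '-'), (34, '-'), (36, '-'), (38, '-')]
y -20 [(60, '-'), (62, '-'), (64, '-'), (66, '-'), (68, '-'), (70, '-'), (72, '-'), (74, '-'), (76, '-'), (78, '-'), (80, '-')]
[([373.2, 251.4], 0.89), ([292.4, 278.8], 0.92)]
```

Request:
drive_tool --commands "0.004 0.02 -0.03 0 0 0 40; 0.03 -0.006 0 0 0 0 40; 0.03 -0.006 0 0 0 0 40; 0.03 -0.006 0 0 0 0 40; 0.015 -0.003 0 0 0 0 40; 0 0 0 0 0 0 40; 0 0 0 0 0 0 40"

```text
time_s: 38.33
eef_pos: [449.5, -307.1, 43.7]
ee_rot: [0.002, 0.995, -0.103, -0.0]
force: [0.0, 0.6, 0.5]
grip_width: 0.4
grip_force: 0.0
```

Request:
drive_tool --commands "0.012 -0.003 0 0 0 0 40; 0.012 -0.003 0 0 0 0 40; 0 0 0 0 0 0 40; 0 0 0 0 0 0 40"

```text
time_s: 38.67
eef_pos: [451.9, -307.7, 43.7]
ee_rot: [0.002, 0.995, -0.103, -0.0]
force: [-0.0, -0.2, 0.2]
grip_width: 0.399
grip_force: 0.0
```

Request:
drive_tool --commands "0.01 -0.002 0 0 0 0 40; 0.01 -0.002 0 0 0 0 40; 0 0 0 0 0 0 40; 0 0 0 0 0 0 40"

```text
time_s: 39.0
eef_pos: [453.9, -308.1, 43.7]
ee_rot: [0.002, 0.995, -0.103, -0.0]
force: [-0.4, -0.4, 0.1]
grip_width: 0.402
grip_force: 0.0
```

Request:
drive_tool --commands "0.01 -0.002 0 0 0 0 40; 0 0 0 0 0 0 40; 0 0 0 0 0 0 40"

```text
time_s: 39.25
eef_pos: [454.9, -308.3, 43.7]
ee_rot: [0.002, 0.995, -0.104, -0.0]
force: [-0.4, 0.3, 0.1]
grip_width: 0.399
grip_force: 0.0
```

Request:
drive_tool --commands "0.01 -0.002 0 0 0 0 40; 0.01 -0.002 0 0 0 0 40; 0 0 0 0 0 0 40; 0 0 0 0 0 0 40"

```text
time_s: 39.58
eef_pos: [456.7, -308.6, 43.6]
ee_rot: [0.002, 0.995, -0.103, -0.0]
force: [-2.1, -0.5, 0.5]
grip_width: 0.398
grip_force: 1.0
```

Request:
drive_tool --commands "0.01 -0.002 0 0 0 0 40; 0 0 0 0 0 0 40; 0 0 0 0 0 0 40"

```text
time_s: 39.83
eef_pos: [456.8, -308.7, 43.6]
ee_rot: [0.001, 0.995, -0.103, -0.002]
force: [-8.2, 1.4, 4.1]
grip_width: 0.401
grip_force: 4.0
```

Request:
drive_tool --commands "0.01 -0.002 0 0 0 0 40; 0 0 0 0 0 0 40; 0 0 0 0 0 0 40"

```text
time_s: 40.08
eef_pos: [457.0, -308.6, 43.5]
ee_rot: [0.001, 0.995, -0.103, -0.003]
force: [-13.1, 1.4, 7.5]
grip_width: 0.403
grip_force: 6.9
```

Request:
drive_tool --commands "-0.05 0.01 0 0 0 0 40; -0.05 0.01 0 0 0 0 40; 0 0 0.2 0 0 0 40; 0 0 0.3 0 0 0 40; 0 0 0.4 0 0 0 40; 0 0 0.4 0 0 0 40; 0 0 0.4 0 0 0 40; 0.1 0 0.2 0 0 0 40; 0.2 0 0.1 0 0 0 40; 0.1 0 0 0 0 0 40; 0 0 0 0 0 0 40; 0 0 0 0 0 0 40"

```text
time_s: 41.08
eef_pos: [488.7, -306.9, 243.1]
ee_rot: [0.001, 0.995, -0.103, -0.0]
force: [-0.0, -0.1, 0.3]
grip_width: 0.404
grip_force: 0.0
```

Run:
```python
from bd import *
exec(open('st.py').read())
p=shot('wrist');cv2.imwrite('pics/f.png',p['pixels']);boardrect(p,36,(540,-326))
seat=np.array([537,-326]);e=np.radians(-12);ex=np.array([np.cos(e),np.sin(e)]);ey=np.array([-ex[1],ex[0]])
h=cv2.cvtColor(p['pixels'],cv2.COLOR_BGR2HSV)[:,:,1].astype(np.float32);a=np.arange(-12,12,.25)
def edge(c,dr):
    u=proj(p,[[*(seat+c+t*dr),36] for t in a]).astype(np.float32)
    v=cv2.remap(h,u[:,:1].copy(),u[:,1:].copy(),cv2.INTER_LINEAR).ravel()
    k=np.where((v[:-1]>90)&(v[1:]<=90))[0]; return a[k].round(1).tolist()
for t in (-60,-40,-20,0,20,40,60): print(t,'right',edge(t*ex-30*ey,-ey),'left',edge(t*ex+30*ey,ey))
for o in (-25,-10,10,25): print(o,'far',edge(70*ex+o*ey,ex),'near',edge(-70*ex+o*ey,-ex))
c=shot('scene');q=shot('side')
for o in 'stamp small_stamp flower_block dropper_bottle measuring_cylinder dye_jar border_block brush'.split():
    print(o,[(np.round(b['position']).tolist(),round(b['confidence'],2)) for pic in (c,q) for b in boxes_of(pic,o)[:1]])
```

```text
41.0833 [-0.763  0.432  1.343 -0.003  1.366  1.016] pos [ 488.7 -306.9  243.1] d [-0.001 -0.003 -1.   ] phi -110.3 tilt 0.2 ty [-0.205 -0.979  0.003] F [-0.  -0.1  0.3] 0.4037935297892637 0.0
px bbox [  293    69    71   162 10341] rect [ 535.2 -325.8] [ 58.8 137.7] 78.22 [[461.79998779296875, -340.6000061035156], [596.5, -368.70001220703125], [608.5999755859375, -311.1000061035156], [473.79998779296875, -283.0]]
-60 right [0.2] left [-1.2]
-40 right [0.2] left [-0.8]
-20 right [-0.2] left [-0.5]
0 right [-0.2] left [-0.5]
20 right [-0.2] left [-0.5]
40 right [-0.2] left [-0.2]
60 right [-0.2] left [-0.2]
-25 far [-2.8] near [1.5]
-10 far [-2.8] near [1.5]
10 far [-2.8] near [1.8]
25 far [-3.0] near [1.2]
stamp [([372.0, 254.0], 0.61), ([316.0, 180.0], 0.95)]
small_stamp [([291.0, 278.0], 0.9), ([360.0, 209.0], 0.95)]
flower_block [([452.0, 287.0], 0.81), ([273.0, 196.0], 0.68)]
dropper_bottle [([444.0, 232.0], 0.72), ([212.0, 239.0], 0.83)]
measuring_cylinder [([178.0, 240.0], 0.67), ([428.0, 266.0], 0.6)]
dye_jar [([260.0, 190.0], 0.76), ([336.0, 338.0], 0.72)]
border_block [([122.0, 240.0], 0.66), ([494.0, 304.0], 0.86)]
brush [([537.0, 268.0], 0.58), ([198.0, 216.0], 0.65)]
```

```bash
python3 -c "
from rig import finish_job;print(finish_job())"
```

```text
the job is handed in; nothing more can be done
None
```

I handed the job in at about 42 s of the 62 s: the stamp stands upright in the middle of the cork pad, the rest board is on the pile pressed against both fences, and the other things showed no visible shift in the last pictures.

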